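Set and close a quick-release clamp on a heat sink

TASK

Clamp the heat sink in the quick-release fixture on the bench: tighten the round adjuster nut on top until the cam lever begins to meet firm resistance about halfway through its swing, then swing the lever closed until its catch holds it, and let go. Do not overtighten, and leave the heat sink in its place on the platen and the things around the fixture where they are.

Things in the scene. Friction and masses are not known exactly. Their poses are not given: they have to be found in the camera images.
- clamp: Fixture, bolted down. Origin on the bench under its upright threaded stud, x from the stud to the heat sink. Dark base plate (mm: x -65 to 110, y -60 to 60, 12 thick), aluminium table (x -35 to 100, y -30 to 30, top z 52), two 10 mm guide rods at x 85, y -20 and 20, to z 148. Over the table an aluminium strap (y -12 to 12, top at z 113 to 121 at the start) carries the nut.
- platen: Steel platen under the heat sink, 46 x 52 x 4 mm; origin on the stud axis, 56 mm below its top face (bench height with the lever open). The cam lever lifts it 8 mm per rad. Over it hangs the strap's sprung rubber foot, which sinks 2.2 mm per rad as the nut is tightened. With the nut not yet set the foot is too high and the lever meets little or no resistance.
- nut_grip (a point): Centre of the knurled part of the adjuster nut: a round black knob on the vertical stud axis, 48 mm across, knurl 21 mm high, centre 13 mm under its flat top. Clockwise from above tightens; the nut sinks 2.2 mm per rad. Steady friction of 0.4 N m; it stays where left. Needs 1 to 5 rad of tightening, not known beforehand. The point turns with the nut.
- lever_post (a point): Point on the upright post at the lever's end: black grip 16 mm across from z 69 to 135 over the bench, this point at z 118, 95 mm from the stud axis; below the grip a thinner steel stem. The flat lever arm (z 24 to 32) runs from under the table to the post.
- lever (a joint): Cam lever angle about the vertical stud axis, rad: 0 open; at 1.97 a spring catch in the base snaps up behind the arm and holds it; stop 2.05. Closing turns it anticlockwise from above. At 2.0 it points 0.70 rad past the clamp's -x, anticlockwise. Running friction 1 N at the post; it stays where left, but when the foot presses it is pushed back towards open, also by tightening the nut further.
- lever_axis (a point): Fixed point on the stud axis at the height of the lever arm, z 28; the lever turns about it. When the foot bites, resistance at the post grows steadily by 0.9 N per 0.1 rad; closing a rightly set clamp takes 8 to 13 N at the end, riding over the catch included. Let go before the catch holds, it springs back. Rightly set, the bite begins between 0.8 and 1.2 rad, best at 1.0.
- heat_sink: The work: a light metal heat sink with upright fins, 36 x 44 x 19 mm, loose on the clamp's platen (z 56 when the lever is open) under the strap's foot; the platen lifts it. Origin at the centre of its underside.
- loupe: Black eye loupe, 37 mm across, 41 mm high, standing beside the fixture (bystander). Origin at the centre of its underside.
- flux_bottle: Small bottle with a pointed cap, 31 mm across, 81 mm high, behind and beside the fixture (bystander). Origin at the centre of its underside.
- power_bank: Pale battery pack lying flat, 118 x 62 x 18 mm, beside the fixture (bystander). Origin at the centre of its underside.
- driver_1: Small screwdriver, 156 mm long, lying in front of the fixture (bystander). Origin at the centre of its underside.
- snips: Side cutters, 119 mm long, lying in front of the fixture (bystander). Origin at the centre of its underside.
Things that resemble listed ones, but are neither listed nor needed, are in the scene too. Several things have the shape of the heat_sink; the one meant has the colours described above.

How it is judged (in metres and radians):
On the way:
1. the clamp bites on the heat sink (over 8 N) while the lever is midway, between 0.7 and 1.4 rad (contact force between heat_sink and platen above 8 N and value of joint lever between 0.7 and 1.4 rad), for 0.05 s.
At the end, for the whole second after the job is handed in: the lever is held closed by its catch (over 1.9 rad), and the heat sink, still in its place on the platen (within 10 mm), is clamped with 78 to 138 N, which is what the clamp gives when the lever's resistance began between about 0.8 and 1.2 rad (value of joint lever above 1.9 rad and contact force between heat_sink and platen between 78 and 138 N and not (x of heat_sink in the frame of clamp below 0.034 m or x of heat_sink in the frame of clamp above 0.054 m or y of heat_sink in the frame of clamp below -0.01 m or y of heat_sink in the frame of clamp above 0.01 m)); the robot touches nothing.
It fails at once if the heat sink is pressed on the platen with more than 180 N (the clamp is far too tight) (contact force between heat_sink and platen above 180 N).
It fails at once if the heat sink is pushed off its place on the platen (over 10 mm sideways) (x of heat_sink in the frame of clamp below 0.034 m or x of heat_sink in the frame of clamp above 0.054 m or y of heat_sink in the frame of clamp below -0.01 m or y of heat_sink in the frame of clamp above 0.01 m).
It fails at once if a bystander (loupe, small bottle, battery pack, screwdriver, side cutters) is pushed more than 30 mm (distance of any of loupe, flux_bottle, power_bank, driver_1, snips from where it was at the start of the episode above 0.03 m).
It also fails if it takes over 72 s, if anything falls off the work surface, if the arm or the gripper's body presses on something with over 40 N, if the wrist force passes 120 N, or if a joint passes its speed limit or range.

ROBOT

A 6-joint arm with a two-finger parallel gripper is mounted at the origin on a cart in front of the work surface, level with it; the furniture and walls round the work are solid. World frame = base frame: x ahead of the robot, y to its left, z up, the work surface at z = 0. Lengths are in mm, angles in degrees, forces in N, time in s.
With the tool pointing down it reaches from about 300 to 850 mm from the base axis. Payload 4.2 kg.
Tool frame: the origin (TCP) lies at the very end of the fingers, on their centre line; the grasp point (between the pads) lies 19 mm behind it; z points along the fingers, y is the direction in which the jaws open and shut (so a half turn about z gives the same grasp; the last joint's range is limited). The gripper opens to 91 mm and grips with 3 to 60 N. Pads are 32 mm wide; open, the fingers measure 118 mm over their backs; the gripper's body (76 mm by 178 mm) begins 60 mm behind the grasp point.
Start: joints at [-70.187, 18.312, 89.639, -0, 72.044, -1.146], TCP at [205.68, -536.972, 213.976] pointing down, gripper open.
Joint ranges: [-177.97, 177.97], [-48.28, 115.42], [12.27, 149.76], [-77.06, 257.06], [2.81, 150.46], [-146.56, 146.56]. Speed limits (degrees/s): [147.25, 147.25, 180, 180, 180, 180].

INTERFACE

Orientations are given as [roll, pitch, yaw] about the fixed x, y, z axes, in that order (R = Rz(yaw) Ry(pitch) Rx(roll)).
In Python, from workcell import telemetry, grab_frame, job gives the robot as it stands.
- The arm moves only by the tool drive_tool, never from a script. Its argument "moves" is a list of rows, each an object of numbers: "claw": the closure, from -1 (fully open) to 1 (shut); "dx", "dy", "dz": the shift along the tool's x, y, z in units of 20 mm (1.0 is 20 mm); "yaw": the turn about the tool's z in units of 0.15 rad (1.0 is 0.15 rad). In form: [{"claw": .., "dx": .., "dy": .., "dz": .., "yaw": ..}, ...]. A call has 1 to 5 rows; each row shifts and turns the pose as measured when the row begins, along the tool's axes as they then stand; what a row does not reach is not made up. A row lasts 1/8 s, in which the tool goes at most 62.5 mm and 10.7 degrees, less where a joint would pass 70% of its speed; a pose out of reach is approached as far as the arm can. A call with a number of a shift or a turn outside -1 to 1 is refused whole. A call with a gripper value outside its range is refused whole. The fingers move at their own pace and stop on an object; "grip_force" is the grip in N (left out, the last holds). Time passes only in rows, so rows that do not move let the fingers close. It gives the time, the measured TCP pose, the force and the opening at its end, in the units of the state.
- telemetry.state(): the state, without advancing time (a new reading comes with each control period).
- grab_frame(name): name is "side" or "top" or "wrist"; returns a dict with "color" (400x640x3 uint8, blue, green, red), "vertical_fov" (degrees; the focal length in pixels is half the picture's height over the tangent of half this angle, whatever the lens; pixels are square), "cx", "cy" (the principal point, pixels), "pose" (4x4, takes a point from camera to world coordinates). Camera axes: x right, y down, z forward; pixel columns grow to the right and rows downward; lengths in mm; the calibration is good to about 2 mm. A picture is of the moment at which its call begins. There is no depth.
- job.job_done(): hands the job in, once; it reports no verdict.
The state is a dict: "time_s": time; "qpos": joint angles; "qvel": joint speeds; "effort": joint torques, N m; "ee_pos": TCP position; "ee_rot": TCP orientation; "force": force on the tool from outside, world axes, zero at the start; "torque": the same for the moment, N m; "gripper_width": finger opening in mm.
Only numpy, scipy, OpenCV 4.12 (cv2) and the standard library are available. Lean on these libraries where they do the work, as an engineer would, in place of code of your own. Each camera call takes 0.05 s, during which the arm holds its last target.

## Working session

There is one attempt and no reset: what is moved stays moved. The work goes in short steps, Python scripts to look and compute and a tool call to move; the robot and the scene stay as the last step left them, time stands still between calls to the robot, and variables do not carry over. Pictures are saved under pics/ and viewed, and the job is handed in when it is done.

Besides the shell and the picture viewer there is one more tool, called after "Request:" as a command line: name --argument value ..., lists and objects as JSON in quotes. drive_tool: Moves the arm, as the interface text tells. Its arguments: {"type":"object","properties":{"moves":{"type":"array"},"grip_force":{"type":"number"}},"required":["moves"]}

```bash
mkdir -p pics; ls
cat > h.py <<'E'
import numpy as np, cv2
from workcell import telemetry, grab_frame, job
def shot(n,f):
    g=grab_frame(n); cv2.imwrite('pics/'+f+'.png',g['color']); np.savez('pics/'+f+'.npz',**g); return g
def ld(f): return dict(np.load('pics/'+f+'.npz'))
def K(g):
    h=g['color'].shape[0]; return (h/2)/np.tan(np.radians(float(g['vertical_fov']))/2)
def ray(g,u,v):
    f=K(g); d=np.array([(u-float(g['cx']))/f,(v-float(g['cy']))/f,1]); T=g['pose']; return T[:3,3],T[:3,:3]@d
def onz(g,u,v,z):
    o,d=ray(g,u,v); return o+d*(z-o[2])/d[2]
def proj(g,p):
    T=g['pose']; c=T[:3,:3].T@(np.array(p,float)-T[:3,3]); f=K(g); return np.round([c[0]/c[2]*f+float(g['cx']),c[1]/c[2]*f+float(g['cy'])],1)
E
python3 - <<'E'
from h import *
for n in ['side','top','wrist']:
    g=shot(n,n+'0'); print(n,np.round(g['pose'],2).tolist(),g['vertical_fov'],g['cx'],g['cy'])
s=telemetry.state();print(s)
E
```

```text
pics
side [[-1.0, 0.0, -0.02, 562.26], [0.01, 0.64, -0.77, 543.32], [0.01, -0.77, -0.64, 657.36], [0.0, 0.0, 0.0, 1.0]] 48.15215517066105 319.9591526202433 203.73412920090496
top [[0.0, -0.99, 0.15, 429.34], [-1.0, -0.0, -0.01, -105.05], [0.01, -0.15, -0.99, 996.67], [0.0, 0.0, 0.0, 1.0]] 49.18011981628498 320.9881431577402 199.95983636158462
wrist [[0.36, -0.89, -0.28, 283.97], [-0.93, -0.34, -0.1, -507.43], [-0.0, 0.29, -0.96, 383.54], [0.0, 0.0, 0.0, 1.0]] 63.73521532301631 320.7817573231187 198.62702740361064
{'time_s': 0.15, 'qpos': array([-7.01872313e+01,  1.83408500e+01,  8.96883535e+01,  1.02466520e-03,
        7.20458013e+01, -1.14608656e+00]), 'qvel': array([ 0.08326374, -0.15312196, -0.20086318,  0.03791868, -0.04161729,
       -0.01489539]), 'effort': array([ 4.13065823e-05, -4.12774515e+01, -2.32154846e+01,  7.27322884e-02,
        4.33539134e-02, -9.81500534e-05]), 'ee_pos': array([ 205.5524882 , -536.59962366,  213.35079561]), 'ee_rot': array([-1.79925030e+02, -2.47437746e-03,  2.09585371e+01]), 'force': array([ 0.08136269, -0.17113547, -0.48535852]), 'torque': array([-0.02676385, -0.0325481 , -0.00373451]), 'gripper_width': 91.36692180820134}
```

View pics/side0.png

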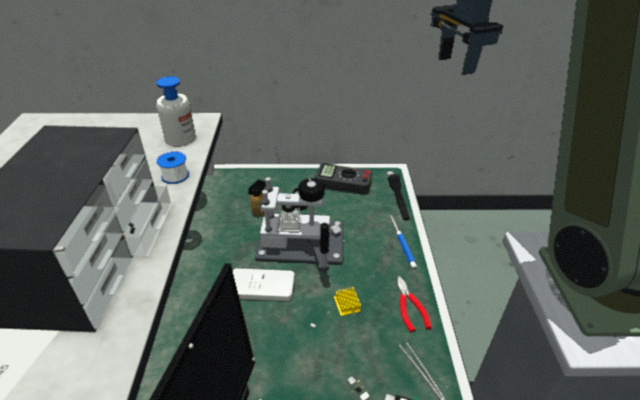

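View pics/top0.png

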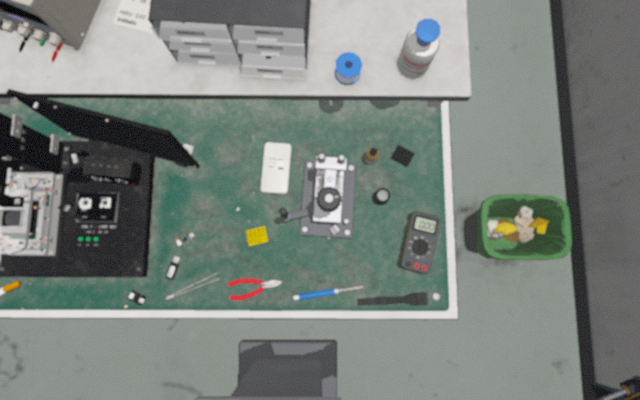

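View pics/wrist0.png

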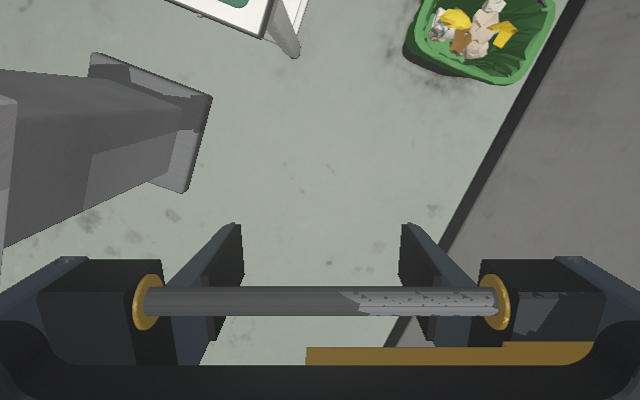

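Run:
```python
from h import *
a=ld('top0')['color'][130:260,230:420]; b=ld('side0')['color'][155:285,220:410]
cv2.imwrite('pics/c1.png',cv2.resize(a,None,fx=4,fy=4,interpolation=cv2.INTER_CUBIC))
cv2.imwrite('pics/c2.png',cv2.resize(b,None,fx=4,fy=4,interpolation=cv2.INTER_CUBIC))
```

```text
(no output)
```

View pics/c1.png

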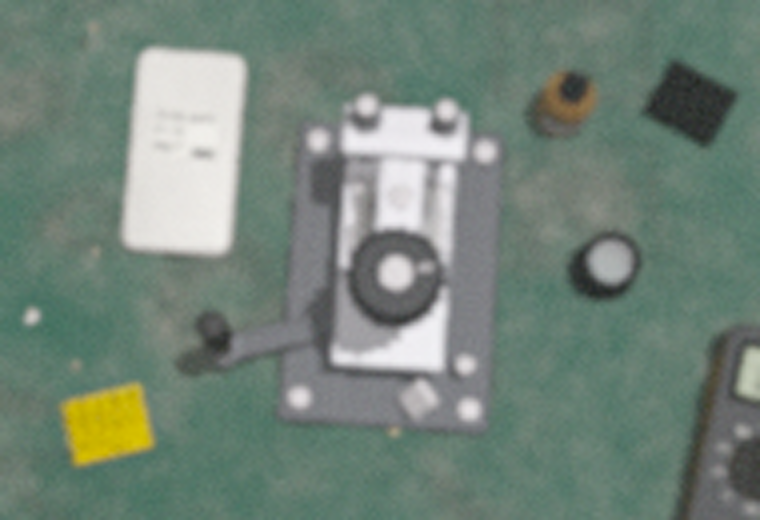

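View pics/c2.png

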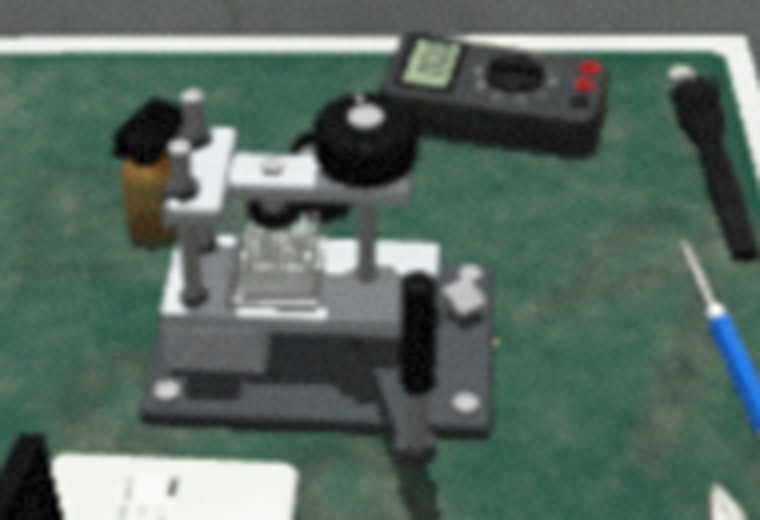

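Run:
```python
from h import *
t=ld('top0');s=ld('side0')
def tri(a,b):
    o1,d1=ray(t,*a);o2,d2=ray(s,*b)
    k=np.linalg.lstsq(np.c_[d1,-d2],o2-o1,rcond=None)[0]
    p,q=o1+k[0]*d1,o2+k[1]*d2; return np.round((p+q)/2,1),np.round(np.linalg.norm(p-q),1)
C=lambda u,v:(230+u/4,130+v/4); S=lambda u,v:(220+u/4,155+v/4)
print('stud',tri(C(396,271),S(366,117)))
print('post top',tri(C(212,325),S(419,280)), onz(t,*C(212,325),135))
print('rods',tri(C(367,107),S(179,147)),tri(C(447,110),S(192,95)))
P=[C(318,138),C(485,150),C(299,397),C(469,408)]
B=[onz(t,*p,14) for p in P]; print(np.round(B,1))
E=[C(302,118),C(502,135),C(278,418),C(488,433)]
B=[onz(t,*p,12) for p in E]; print(np.round(B,1))
for n,u in dict(loupe=(611,258),flask=(573,85),pb=(184,150)).items(): print(n,np.round(onz(t,*C(*u),{'loupe':41,'flask':81,'pb':18}[n]),0))
```

```text
stud (array([ 565.5, -126. ,  152.6]), np.float64(1.1))
post top (array([541.8, -34.9, 132.1]), np.float64(0.3)) [541.31734152 -35.11926062 135.        ]
rods (array([ 650.9, -111.7,  145.9]), np.float64(1.4)) (array([ 648.6, -151.6,  146.6]), np.float64(0.1))
[[ 665.9  -84.5   14. ]
 [ 659.3 -180.7   14. ]
 [ 516.4  -74.9   14. ]
 [ 510.6 -170.6   14. ]]
[[ 678.2  -75.1   12. ]
 [ 668.7 -190.8   12. ]
 [ 504.7  -63.2   12. ]
 [ 496.7 -181.4   12. ]]
loupe [ 592. -248.   41.]
flask [ 680. -223.   81.]
pb [658.  -8.  18.]
```

```bash
cat >> h.py <<'E'
def plan(x,y,z,psi,n=5):
    s=telemetry.state(); p=np.array(s['ee_pos']); w=s['ee_rot'][2]; T=np.array([x,y,z],float)
    for i in range(n):
        d=T-p; a=np.radians(w); l=np.array([d[0]*np.cos(a)+d[1]*np.sin(a), d[0]*np.sin(a)-d[1]*np.cos(a), -d[2]])/20
        m=max(1,np.abs(l).max()); l=np.round(l/m,2)
        yw=np.clip(-(psi-w)/np.degrees(.15),-1,1)
        print('dx %.2f dy %.2f dz %.2f yaw %.2f'%(*l,yw))
        p=p+np.array([np.cos(a)*l[0]+np.sin(a)*l[1],np.sin(a)*l[0]-np.cos(a)*l[1],-l[2]])*20; w-=yw*np.degrees(.15)
    print('end',p.round(1),round(w,1))
E
python3 -c "
from h import *
plan(541.5,-35,200,104,30)"
```

```text
dx 1.00 dy -0.71 dz 0.03 yaw -1.00
dx 1.00 dy -0.50 dz 0.02 yaw -1.00
dx 1.00 dy -0.33 dz 0.02 yaw -1.00
dx 1.00 dy -0.17 dz 0.02 yaw -1.00
dx 1.00 dy -0.01 dz 0.02 yaw -1.00
dx 1.00 dy 0.14 dz 0.02 yaw -1.00
dx 1.00 dy 0.29 dz 0.02 yaw -1.00
dx 1.00 dy 0.47 dz 0.03 yaw -1.00
dx 1.00 dy 0.66 dz 0.03 yaw -1.00
dx 1.00 dy 0.90 dz 0.03 yaw -0.66
dx 0.91 dy 1.00 dz 0.03 yaw -0.00
dx 0.91 dy 1.00 dz 0.03 yaw -0.00
dx 0.91 dy 1.00 dz 0.03 yaw -0.00
dx 0.90 dy 1.00 dz 0.03 yaw -0.00
dx 0.91 dy 1.00 dz 0.03 yaw -0.00
dx 0.90 dy 1.00 dz 0.03 yaw -0.00
dx 0.91 dy 1.00 dz 0.03 yaw -0.00
dx 0.90 dy 1.00 dz 0.03 yaw -0.00
dx 0.91 dy 1.00 dz 0.03 yaw -0.00
dx 0.90 dy 1.00 dz 0.03 yaw -0.00
dx 0.91 dy 1.00 dz 0.03 yaw -0.00
dx 0.90 dy 1.00 dz 0.03 yaw -0.00
dx 0.91 dy 1.00 dz 0.03 yaw -0.00
dx 0.90 dy 1.00 dz 0.03 yaw -0.00
dx 0.13 dy 0.14 dz 0.01 yaw -0.00
dx -0.00 dy -0.00 dz -0.00 yaw -0.00
dx -0.00 dy -0.00 dz -0.00 yaw -0.00
dx -0.00 dy -0.00 dz -0.00 yaw -0.00
dx -0.00 dy -0.00 dz -0.00 yaw -0.00
dx -0.00 dy -0.00 dz -0.00 yaw -0.00
end [541.6 -34.9 200. ] 104.0
```

What could be mistaken for the parts I need, in top-view pixels:
- **Nut:** the black knob with the silver centre at (329,198). The loupe at (381,195) and the meter dial at (420,247) look similar.
- **Post:** (283,212).
- **Heat sink:** the silver one under the strap (side view 290,222). The yellow one at (257,236) and the black one at (402,155) have the same shape.

The 4x crops confirm the nut and post. They sit on the fixture, and both the 94 mm post radius and the rod positions match the given sizes. Next I move to the post.

Request:
drive_tool --moves '[{"claw":-1,"dx":1,"dy":-0.7,"dz":0,"yaw":-1},{"claw":-1,"dx":1,"dy":-0.5,"dz":0,"yaw":-1},{"claw":-1,"dx":1,"dy":-0.33,"dz":0,"yaw":-1},{"claw":-1,"dx":1,"dy":-0.17,"dz":0,"yaw":-1},{"claw":-1,"dx":1,"dy":0,"dz":0,"yaw":-1}]'

```text
time_s: 0.78
ee_pos: [265.7, -443.9, 211.4]
ee_rot: [-179.8, -0.2, 65.2]
force: [0.5, -0.9, 0.1]
gripper_width: 91.0
```

Request:
drive_tool --moves '[{"claw":-1,"dx":1,"dy":0.14,"dz":0,"yaw":-1},{"claw":-1,"dx":1,"dy":0.3,"dz":0,"yaw":-1},{"claw":-1,"dx":1,"dy":0.47,"dz":0,"yaw":-1},{"claw":-1,"dx":1,"dy":0.66,"dz":0,"yaw":-1},{"claw":-1,"dx":1,"dy":0.9,"dz":0,"yaw":-0.6}]'

```text
time_s: 1.4
ee_pos: [327.2, -343.5, 210.4]
ee_rot: [-179.9, -0.4, 106.0]
force: [0.3, -1.0, -0.2]
gripper_width: 90.9
```

```bash
python3 -c "
from h import *
s=telemetry.state();print(s['time_s'],s['ee_pos'],s['ee_rot'],s['qpos'],s['force'])
plan(541.5,-35,200,104,20)"
```

```text
1.4 [ 327.21152029 -343.47973221  210.40976195] [-179.90937241   -0.43839947  106.03542532] [-47.85751127   9.60193046 102.12065992   0.11970287  68.71100423
 -63.93716615] [ 0.33609841 -1.02938678 -0.21482417]
dx 0.81 dy 1.00 dz 0.04 yaw 0.24
dx 0.88 dy 1.00 dz 0.04 yaw -0.00
dx 0.88 dy 1.00 dz 0.04 yaw -0.00
dx 0.88 dy 1.00 dz 0.04 yaw -0.00
dx 0.88 dy 1.00 dz 0.04 yaw -0.00
dx 0.87 dy 1.00 dz 0.03 yaw -0.00
dx 0.88 dy 1.00 dz 0.04 yaw -0.00
dx 0.87 dy 1.00 dz 0.03 yaw -0.00
dx 0.88 dy 1.00 dz 0.04 yaw -0.00
dx 0.87 dy 1.00 dz 0.03 yaw -0.00
dx 0.88 dy 1.00 dz 0.04 yaw -0.00
dx 0.87 dy 1.00 dz 0.03 yaw -0.00
dx 0.88 dy 1.00 dz 0.04 yaw -0.00
dx 0.87 dy 1.00 dz 0.03 yaw -0.00
dx 0.14 dy 0.16 dz 0.01 yaw -0.00
dx -0.00 dy -0.00 dz 0.00 yaw -0.00
dx -0.00 dy -0.00 dz 0.00 yaw -0.00
dx -0.00 dy -0.00 dz 0.00 yaw -0.00
dx -0.00 dy -0.00 dz 0.00 yaw -0.00
dx -0.00 dy -0.00 dz 0.00 yaw -0.00
end [541.6 -35.  200. ] 104.0
```

Request:
drive_tool --moves '[{"claw":-1,"dx":0.85,"dy":1,"dz":0.04,"yaw":0.2},{"claw":-1,"dx":0.88,"dy":1,"dz":0.04,"yaw":0},{"claw":-1,"dx":0.88,"dy":1,"dz":0.04,"yaw":0},{"claw":-1,"dx":0.88,"dy":1,"dz":0.04,"yaw":0},{"claw":-1,"dx":0.88,"dy":1,"dz":0,"yaw":0}]'

```text
time_s: 2.02
ee_pos: [403.2, -229.2, 206.7]
ee_rot: [-179.8, -0.5, 104.3]
force: [1.0, -0.1, 0.3]
gripper_width: 91.1
```

Request:
drive_tool --moves '[{"claw":-1,"dx":0.88,"dy":1,"dz":0.0,"yaw":0},{"claw":-1,"dx":0.88,"dy":1,"dz":0.0,"yaw":0},{"claw":-1,"dx":0.88,"dy":1,"dz":0.0,"yaw":0},{"claw":-1,"dx":0.88,"dy":1,"dz":0.0,"yaw":0},{"claw":-1,"dx":0.88,"dy":1,"dz":0,"yaw":0}]'

```text
time_s: 2.65
ee_pos: [479.7, -114.9, 206.0]
ee_rot: [-179.7, -0.6, 104.3]
force: [-0.1, 0.2, -0.7]
gripper_width: 91.1
```

```bash
python3 -c "
from h import *
plan(541.5,-35,190,104,7)"
```

```text
dx 0.78 dy 1.00 dz 0.20 yaw 0.03
dx 0.79 dy 1.00 dz 0.20 yaw -0.00
dx 0.79 dy 1.00 dz 0.20 yaw -0.00
dx 0.77 dy 0.97 dz 0.20 yaw -0.00
dx -0.00 dy -0.00 dz 0.00 yaw -0.00
dx -0.00 dy -0.00 dz 0.00 yaw -0.00
dx -0.00 dy -0.00 dz 0.00 yaw -0.00
end [541.5 -34.9 190. ] 104.0
```

Request:
drive_tool --moves '[{"claw":-1,"dx":0.78,"dy":1,"dz":0.2,"yaw":0},{"claw":-1,"dx":0.78,"dy":1,"dz":0.2,"yaw":0},{"claw":-1,"dx":0.78,"dy":1,"dz":0.2,"yaw":0},{"claw":-1,"dx":0.78,"dy":1,"dz":0.2,"yaw":0},{"claw":-1,"dx":0,"dy":0,"dz":0,"yaw":0}]'

```text
time_s: 3.28
ee_pos: [543.3, -30.4, 188.3]
ee_rot: [-179.6, -0.6, 104.4]
force: [0.1, -0.6, -0.2]
gripper_width: 91.1
```

```bash
python3 -c "
from h import *
plan(541.5,-35,105,104,6)
g=shot('wrist','w1'); shot('side','s1'); print(proj(g,(541.5,-35,135)))"
```

```text
dx -0.05 dy -0.03 dz 1.00 yaw 0.05
dx -0.05 dy -0.04 dz 1.00 yaw -0.00
dx -0.05 dy -0.03 dz 1.00 yaw -0.00
dx -0.04 dy -0.04 dz 1.00 yaw -0.00
dx -0.01 dy -0.00 dz 0.17 yaw -0.00
dx 0.00 dy -0.00 dz -0.00 yaw -0.00
end [541.5 -35.  104.9] 104.0
[317.4 222.8]
```

View pics/w1.png

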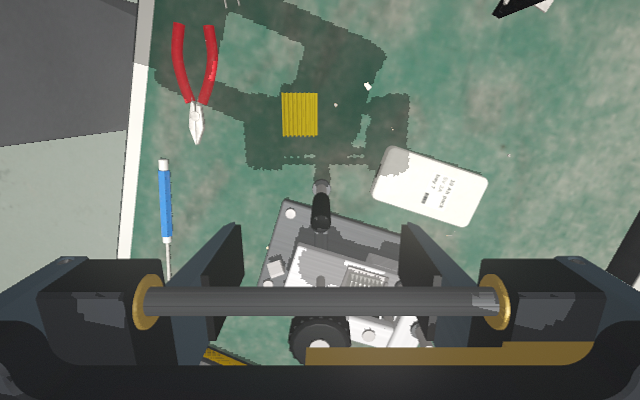

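View pics/s1.png

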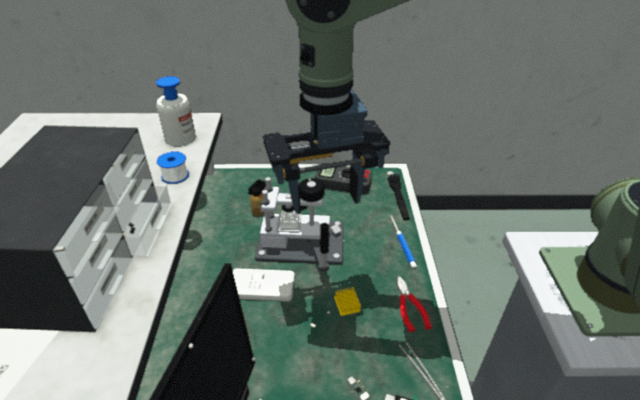

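The wrist view shows the post top at (321,224). I predicted (317,223), so it is centred between the fingers and I can descend.

Request:
drive_tool --grip_force 15 --moves '[{"claw":-1,"dx":-0.05,"dy":-0.03,"dz":1,"yaw":0},{"claw":-1,"dx":-0.05,"dy":-0.03,"dz":1,"yaw":0},{"claw":-1,"dx":-0.05,"dy":-0.03,"dz":1,"yaw":0},{"claw":0.0,"dx":-0.05,"dy":-0.03,"dz":1,"yaw":0},{"claw":1,"dx":0,"dy":0,"dz":0.3,"yaw":0}]'

```text
time_s: 4.0
ee_pos: [538.1, -40.2, 102.8]
ee_rot: [-179.7, -0.5, 104.1]
force: [0.6, -1.0, 0.4]
gripper_width: 74.0
```

Request:
drive_tool --moves '[{"claw":1,"dx":0,"dy":0,"dz":0,"yaw":0},{"claw":1,"dx":0,"dy":0,"dz":0,"yaw":0},{"claw":1,"dx":0,"dy":0,"dz":0,"yaw":0}]'

```text
time_s: 4.38
ee_pos: [538.7, -41.1, 104.6]
ee_rot: [-179.8, -0.4, 104.0]
force: [0.0, -0.6, -0.2]
gripper_width: 44.3
```

Request:
drive_tool --moves '[{"claw":1,"dx":0,"dy":0,"dz":0,"yaw":0},{"claw":1,"dx":0,"dy":0,"dz":0,"yaw":0},{"claw":1,"dx":0,"dy":0,"dz":0,"yaw":0},{"claw":1,"dx":0,"dy":0,"dz":0,"yaw":0}]'

```text
time_s: 4.88
ee_pos: [539.9, -40.8, 105.5]
ee_rot: [-180.0, -0.4, 104.0]
force: [0.4, -0.4, 0.6]
gripper_width: 15.4
```

```bash
cat >> h.py <<'E'
ST=np.array([565.3,-126.2]); A0=105.5-3.6
def lev(p): d=np.array(p[:2])-ST; return (np.degrees(np.arctan2(d[1],d[0]))-A0)%360*np.pi/180, np.hypot(*d)
def at(th,r=95): a=np.radians(A0)+th; return ST+r*np.array([np.cos(a),np.sin(a)])
def swing(th1,rows,psi1,r=95):
    s=telemetry.state(); p=np.array(s['ee_pos'][:2]); w=s['ee_rot'][2]; th0=lev(p)[0]
    if th0>4: th0-=2*np.pi
    print('now',s['time_s'],th0,lev(p)[1],w)
    for i in range(rows):
        q=at(th0+(th1-th0)*(i+1)/rows,r); w2=w+(psi1-w)/(rows-i); a=np.radians(w); d=q-p
        print(i,'dx %.2f dy %.2f yaw %.2f'%((d[0]*np.cos(a)+d[1]*np.sin(a))/20,(d[0]*np.sin(a)-d[1]*np.cos(a))/20,-(w2-w)/8.594)); p=q; w=w2
E
python3 -c "
from h import *
swing(1.25,10,168)"
```

```text
now 4.875 0.08089840765136402 89.08712146387566 104.03080464717941
0 dx 0.24 dy -0.57 yaw -0.74
1 dx -0.06 dy -0.55 yaw -0.74
2 dx -0.06 dy -0.55 yaw -0.74
3 dx -0.07 dy -0.55 yaw -0.74
4 dx -0.07 dy -0.55 yaw -0.74
5 dx -0.07 dy -0.55 yaw -0.74
6 dx -0.07 dy -0.55 yaw -0.74
7 dx -0.08 dy -0.55 yaw -0.74
8 dx -0.08 dy -0.55 yaw -0.74
9 dx -0.08 dy -0.55 yaw -0.74
```

Request:
drive_tool --moves '[{"claw":1,"dx":0.1,"dy":-0.57,"dz":0,"yaw":-0.74},{"claw":1,"dx":-0.06,"dy":-0.57,"dz":0,"yaw":-0.74},{"claw":1,"dx":-0.06,"dy":-0.57,"dz":0,"yaw":-0.74},{"claw":1,"dx":-0.06,"dy":-0.57,"dz":0,"yaw":-0.74},{"claw":1,"dx":-0.06,"dy":-0.57,"dz":0,"yaw":-0.74}]'

```text
time_s: 5.5
ee_pos: [495.4, -71.4, 105.5]
ee_rot: [179.7, 0.3, 137.1]
force: [2.9, 0.4, -1.8]
gripper_width: 15.8
```

```bash
python3 -c "
from h import *
swing(1.3,6,168,92)"
```

```text
now 5.5 0.6977262746081593 88.8071429430983 137.05939619206217
0 dx 0.10 dy -0.47 yaw -0.60
1 dx -0.07 dy -0.46 yaw -0.60
2 dx -0.07 dy -0.46 yaw -0.60
3 dx -0.08 dy -0.46 yaw -0.60
4 dx -0.08 dy -0.45 yaw -0.60
5 dx -0.09 dy -0.45 yaw -0.60
```

Request:
drive_tool --moves '[{"claw":1,"dx":0.1,"dy":-0.5,"dz":0,"yaw":-0.6},{"claw":1,"dx":-0.07,"dy":-0.5,"dz":0,"yaw":-0.6},{"claw":1,"dx":-0.07,"dy":-0.5,"dz":0,"yaw":-0.6},{"claw":1,"dx":-0.07,"dy":-0.5,"dz":0,"yaw":-0.6},{"claw":1,"dx":-0.07,"dy":-0.5,"dz":0,"yaw":-0.6}]'

```text
time_s: 6.12
ee_pos: [476.6, -115.7, 105.7]
ee_rot: [179.6, 1.0, 163.8]
force: [3.4, 2.0, -2.9]
gripper_width: 15.4
```

Request:
drive_tool --moves '[{"claw":1,"dx":0,"dy":-0.3,"dz":0,"yaw":-0.4},{"claw":1,"dx":0,"dy":0,"dz":0,"yaw":0}]'

```text
time_s: 6.38
ee_pos: [476.0, -121.9, 105.7]
ee_rot: [179.7, 1.2, 167.3]
force: [0.7, -0.1, -0.3]
gripper_width: 15.5
```

```bash
python3 -c "
from h import *
swing(1.3,1,168,92);shot('side','s2');shot('top','t2')"
```

```text
now 6.375 1.314469871191449 89.4198460152309 167.2838552825097
0 dx 0.14 dy 0.04 yaw -0.08
```

View pics/s2.png

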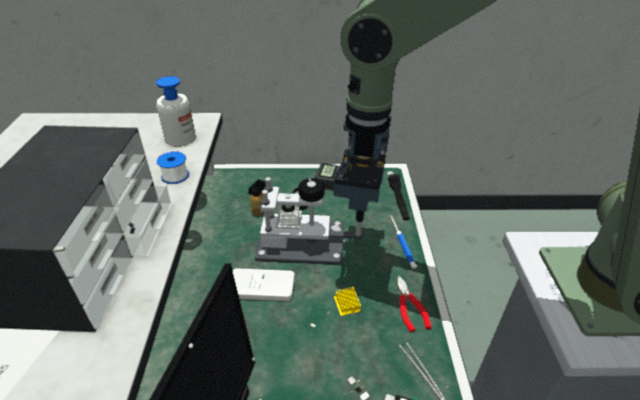

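Request:
drive_tool --grip_force 40 --moves '[{"claw":-1,"dx":0,"dy":0,"dz":0,"yaw":0},{"claw":-1,"dx":0,"dy":0,"dz":0,"yaw":0},{"claw":-1,"dx":0,"dy":0,"dz":-1,"yaw":0},{"claw":-1,"dx":0,"dy":0,"dz":-1,"yaw":-1},{"claw":-1,"dx":0,"dy":0,"dz":-1,"yaw":-1}]'

```text
time_s: 7.1
ee_pos: [471.7, -120.3, 165.3]
ee_rot: [179.9, 0.7, -175.1]
force: [-0.0, -0.1, -0.1]
gripper_width: 63.0
```

```bash
python3 -c "
from h import *
plan(565.3,-126.2,175,208,6)"
```

```text
dx -1.00 dy -0.15 dz -0.10 yaw -1.00
dx -1.00 dy -0.31 dz -0.11 yaw -1.00
dx -1.00 dy -0.48 dz -0.12 yaw -1.00
dx -1.00 dy -0.68 dz -0.12 yaw -1.00
dx -0.23 dy -0.21 dz -0.03 yaw -1.00
dx 0.00 dy -0.00 dz -0.00 yaw -1.00
end [ 565.3 -126.1  174.9] -123.5
```

Request:
drive_tool --moves '[{"claw":-1,"dx":-1,"dy":-0.15,"dz":-0.2,"yaw":-0.9},{"claw":-1,"dx":-1,"dy":-0.3,"dz":-0.1,"yaw":-0.9},{"claw":-1,"dx":-1,"dy":-0.45,"dz":-0.1,"yaw":-0.9},{"claw":-1,"dx":-1,"dy":-0.5,"dz":-0.1,"yaw":0},{"claw":-1,"dx":-0.3,"dy":-0.2,"dz":0,"yaw":0}]'

```text
time_s: 7.72
ee_pos: [565.2, -123.4, 179.0]
ee_rot: [-179.8, 0.7, -151.1]
force: [-0.4, -0.2, 0.5]
gripper_width: 90.9
```

```bash
python3 -c "
from h import *
s=telemetry.state();print(s['qpos'])
plan(565.3,-126.2,126,208-360,5)
t=shot('top','t3');shot('side','s3'); g=shot('wrist','w3');print(proj(g,(565,-126,146)))
print(proj(t,(*at(1.3),135)))"
```

```text
[ -13.64676252   19.63315665   92.90292748    0.35952546   66.78027828
 -132.7182969 ]
dx 0.02 dy -0.05 dz 1.00 yaw 0.11
dx 0.03 dy -0.05 dz 1.00 yaw -0.00
dx 0.01 dy -0.03 dz 0.65 yaw -0.00
dx 0.00 dy 0.00 dz -0.00 yaw -0.00
dx 0.00 dy 0.00 dz -0.00 yaw -0.00
end [ 565.4 -126.3  126. ] -152.0
[318.  227.3]
[325.8 247.2]
```

View pics/w3.png

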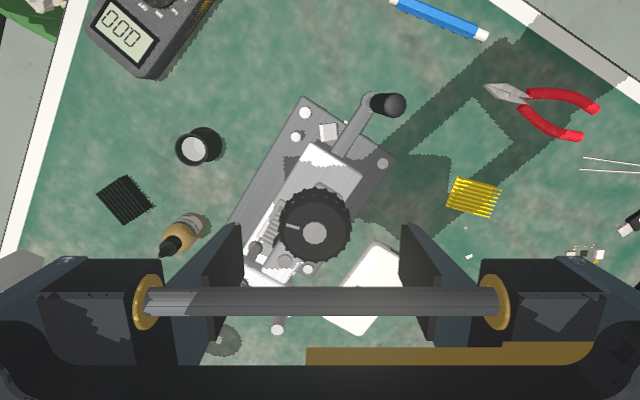

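View pics/t3.png

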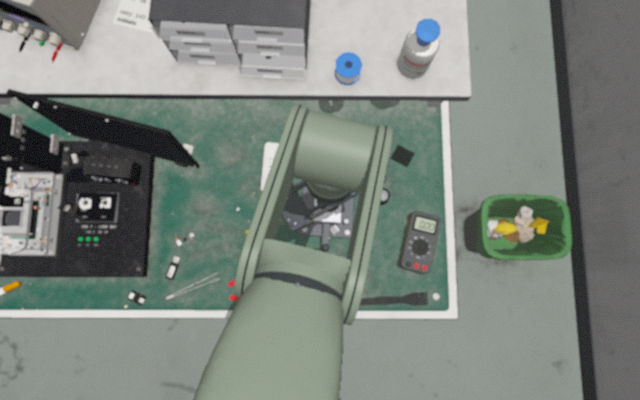

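View pics/s3.png

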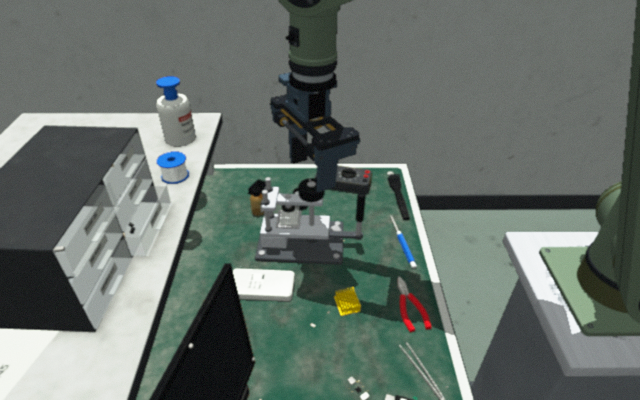

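The wrist view shows the knob centred near (315,227), prediction (318,227), and the post top at (388,103). I'll use the post for the lever angle, then descend onto the nut.

```bash
python3 -c "
from h import *
g=ld('w3');p=onz(g,394,104,135);print(p,lev(p))
print(onz(g,315,232,152.6))"
```

```text
[ 471.52625104 -122.54715983  135.        ] (np.float64(1.3241680700275027), np.float64(93.8448679199738))
[ 566.42508875 -127.40893312  152.6       ]
```

Request:
drive_tool --moves '[{"claw":-1,"dx":0.02,"dy":-0.05,"dz":1,"yaw":0},{"claw":-0.3,"dx":0.02,"dy":-0.05,"dz":1,"yaw":0},{"claw":0,"dx":0,"dy":-0.03,"dz":0.7,"yaw":0},{"claw":1,"dx":0,"dy":0,"dz":0,"yaw":0},{"claw":1,"dx":0,"dy":0,"dz":0,"yaw":0}]'

```text
time_s: 8.5
ee_pos: [561.7, -126.2, 124.3]
ee_rot: [-179.8, 0.6, -151.1]
force: [1.9, -5.0, 0.3]
gripper_width: 54.2
```

Request:
drive_tool --moves '[{"claw":1,"dx":0,"dy":0,"dz":0,"yaw":0},{"claw":1,"dx":0,"dy":0,"dz":0,"yaw":0}]'

```text
time_s: 8.75
ee_pos: [563.3, -129.2, 124.5]
ee_rot: [-179.5, 0.7, -151.2]
force: [0.5, 1.1, -3.1]
gripper_width: 47.2
```

```bash
python3 -c "
from h import *
s=telemetry.state();print(s['qpos'],s['torque'],s['force'])
shot('side','s4'); g=shot('wrist','w4')"
```

```text
[-1.40898218e+01  2.21449002e+01  9.75338687e+01  7.03499154e-02
  5.94782032e+01 -1.32965366e+02] [0.88778647 0.05346054 0.00722063] [ 0.54487037  1.06170572 -3.09530953]
```

View pics/w4.png

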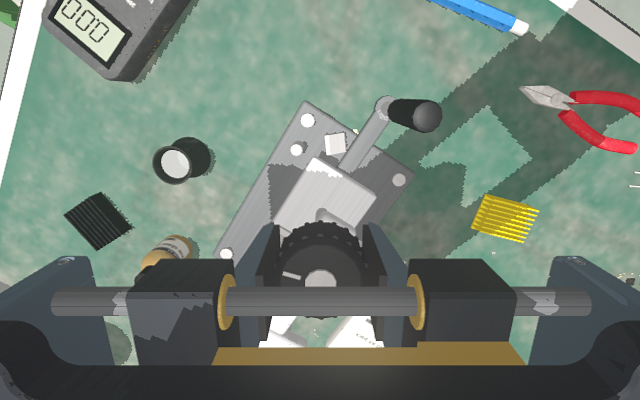

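Request:
drive_tool --moves '[{"claw":1,"dx":-0.1,"dy":0,"dz":0.01,"yaw":1},{"claw":1,"dx":0,"dy":0,"dz":0.02,"yaw":1},{"claw":1,"dx":0,"dy":0,"dz":0.02,"yaw":1},{"claw":1,"dx":0,"dy":0,"dz":0.02,"yaw":1},{"claw":1,"dx":0,"dy":0,"dz":0.02,"yaw":1}]'

```text
time_s: 9.48
ee_pos: [562.9, -126.4, 122.8]
ee_rot: [-180.0, 0.6, 165.0]
force: [1.9, 1.9, -3.9]
gripper_width: 47.0
```

```bash
python3 -c "
from h import *
s=telemetry.state();print(s['qpos'],s['torque'],s['force'])
g=shot('wrist','w5');shot('side','s5')"
```

```text
[-1.37871143e+01  2.22739502e+01  9.75936156e+01 -1.77434841e-02
  5.95454054e+01 -8.87989214e+01] [-0.02225494 -0.29019874  0.3911414 ] [ 1.85884378  1.92444954 -3.94407504]
```

View pics/w5.png

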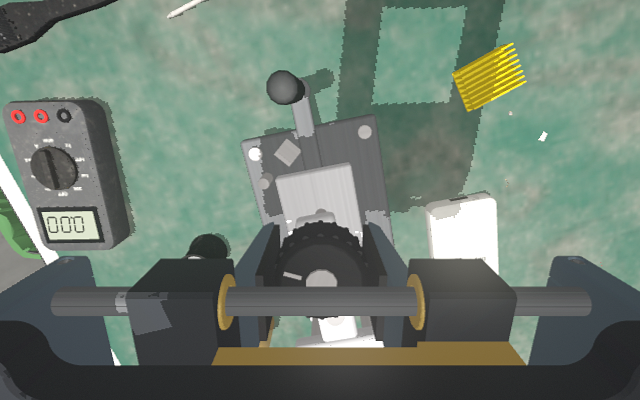

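```bash
cat >> h.py <<'E'
def post(f,u,v):
    g=ld(f); p=onz(g,u,v,135); print('post',p.round(1),np.round(lev(p),3))
E
python3 -c "
from h import *
post('w4',426,117);post('w5',284,86)
g=ld('w4')['color'];a=cv2.resize(g[70:160,350:460],None,fx=4,fy=4);b=cv2.resize(ld('w5')['color'][50:140,230:340],None,fx=4,fy=4);cv2.imwrite('pics/c3.png',np.hstack([a,b])[:, :800])"
```

```text
post [ 472.4 -122.2  135. ] [ 1.321 93.   ]
post [ 471.7 -120.2  135. ] [ 1.299 93.816]
```

View pics/c3.png

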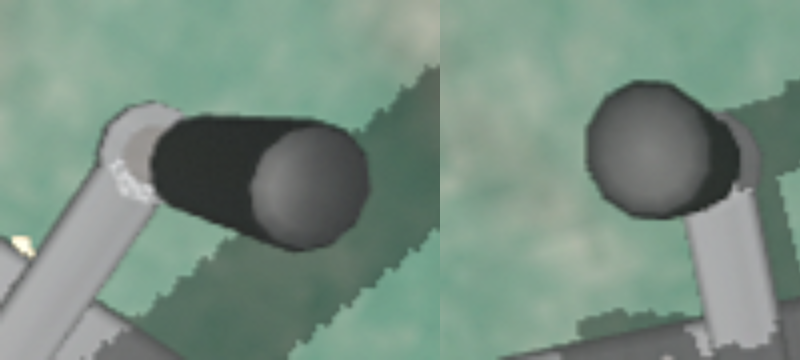

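Request:
drive_tool --moves '[{"claw":1,"dx":0,"dy":0,"dz":0.02,"yaw":1},{"claw":1,"dx":0,"dy":0,"dz":0.02,"yaw":1},{"claw":1,"dx":0,"dy":0,"dz":0.02,"yaw":1}]'

```text
time_s: 9.95
ee_pos: [563.7, -124.9, 121.8]
ee_rot: [179.7, 0.6, 139.4]
force: [3.4, 2.6, -4.2]
gripper_width: 46.9
```

```bash
python3 -c "
from h import *
s=telemetry.state();print(s['qpos'],s['torque'],s['force'])
g=shot('wrist','w6');shot('side','s6')"
```

```text
[-1.36443597e+01  2.23310471e+01  9.76639623e+01  1.48118838e-02
  5.93556292e+01 -6.31028547e+01] [-0.24594575 -0.12533322  0.47337034] [ 3.36555324  2.55111276 -4.15383847]
```

View pics/w6.png

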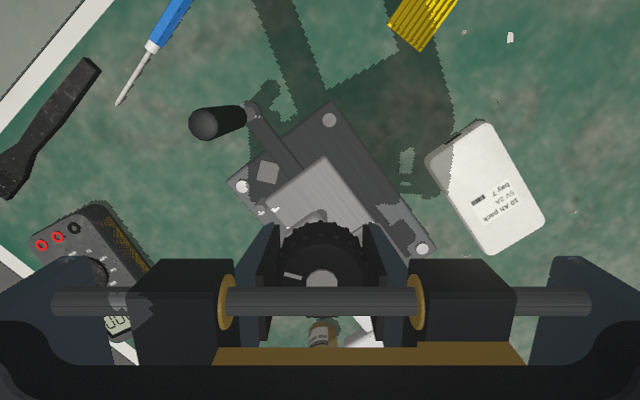

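```bash
python3 -c "
from h import *
post('w5',282,87.5);post('w6',203,124)"
```

```text
post [ 472.1 -121.2  135. ] [ 1.31  93.364]
post [ 472.  -120.6  135. ] [ 1.303 93.471]
```

Request:
drive_tool --moves '[{"claw":1,"dx":0,"dy":0,"dz":0.02,"yaw":1},{"claw":1,"dx":0,"dy":0,"dz":0.02,"yaw":1},{"claw":1,"dx":0,"dy":0,"dz":0.02,"yaw":1}]'

```text
time_s: 10.42
ee_pos: [564.9, -123.8, 120.8]
ee_rot: [179.4, 0.4, 114.1]
force: [5.0, 1.8, -5.6]
gripper_width: 47.0
```

```bash
python3 -c "
from h import *
s=telemetry.state();print(s['qpos'],s['torque'],s['force'])
g=shot('wrist','w7');shot('side','s7')
b=cv2.resize(shot('side','s7')['color'][155:285,220:410],None,fx=4,fy=4,interpolation=cv2.INTER_CUBIC);cv2.imwrite('pics/c7.png',b)"
```

```text
[-1.35274224e+01  2.24279643e+01  9.76708257e+01  5.39561023e-02
  5.91661407e+01 -3.76617813e+01] [-0.11650682  0.01244615  0.39974119] [ 4.96615687  1.84251832 -5.56146714]
```

View pics/w7.png

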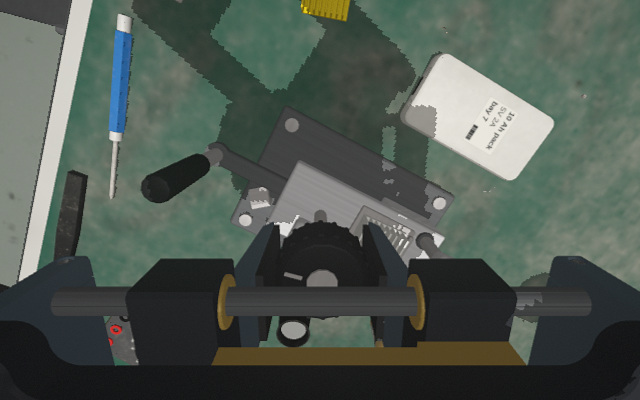

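View pics/c7.png

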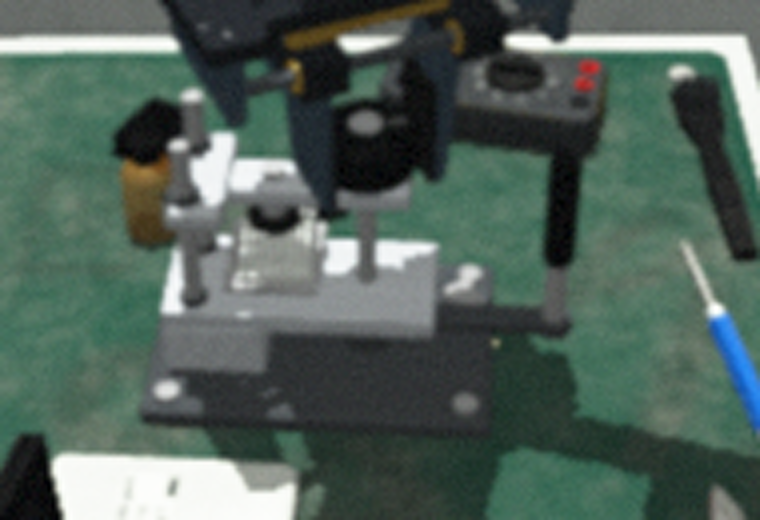

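```bash
python3 -c "
from h import *
post('w7',155,188)"
```

```text
post [ 472.4 -120.2  135. ] [ 1.298 93.135]
```

Request:
drive_tool --moves '[{"claw":1,"dx":0,"dy":0,"dz":0.02,"yaw":1},{"claw":1,"dx":0,"dy":0,"dz":0.02,"yaw":1},{"claw":1,"dx":0,"dy":0,"dz":0.02,"yaw":1}]'

```text
time_s: 10.95
ee_pos: [566.6, -123.4, 119.8]
ee_rot: [179.2, 0.1, 88.7]
force: [6.4, 0.5, -4.7]
gripper_width: 47.2
```

```bash
python3 -c "
from h import *
s=telemetry.state();print(s['qpos'],s['torque'],s['force'])
g=shot('wrist','w8')
b=cv2.resize(shot('side','s8')['color'][155:285,220:410],None,fx=4,fy=4,interpolation=cv2.INTER_CUBIC);cv2.imwrite('pics/c8.png',b)"
```

```text
[-1.34661097e+01  2.25608104e+01  9.76132441e+01  9.31717658e-02
  5.89933649e+01 -1.22105441e+01] [0.04563821 0.4328935  0.46970822] [ 6.39385734  0.50432526 -4.7233991 ]
```

View pics/w8.png

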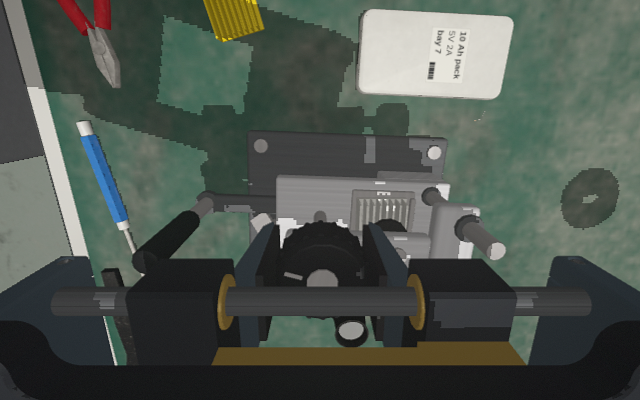

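View pics/c8.png

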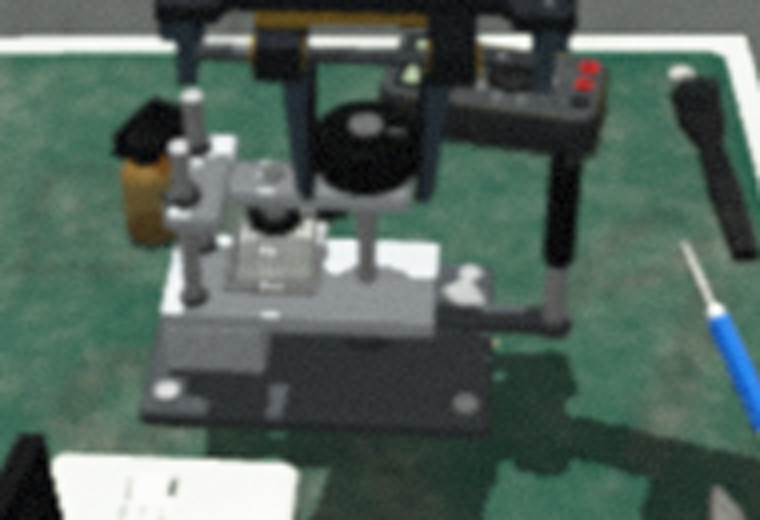

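Request:
drive_tool --moves '[{"claw":1,"dx":-0.05,"dy":0.05,"dz":0.02,"yaw":1},{"claw":1,"dx":-0.05,"dy":0.05,"dz":0.02,"yaw":1},{"claw":1,"dx":0,"dy":0,"dz":0.02,"yaw":1}]'

```text
time_s: 11.42
ee_pos: [568.4, -123.6, 118.9]
ee_rot: [179.3, -0.5, 63.2]
force: [4.2, -1.3, -5.3]
gripper_width: 46.8
```

```bash
cat >> h.py <<'E'
def pt(f,ref='s8'):
    a=cv2.cvtColor(ld(ref)['color'],cv2.COLOR_BGR2GRAY).astype(np.float32); b=cv2.cvtColor(ld(f)['color'],cv2.COLOR_BGR2GRAY).astype(np.float32)
    # stem bottom/arm end template around (358,235)
    t=a[195:242,346:372]; w=b[170:300,300:400]; r=cv2.matchTemplate(w,t,cv2.TM_CCOEFF_NORMED); _,m,_,l=cv2.minMaxLoc(r)
    y,x=l[1],l[0]; sub=lambda p,c,n:(p-n)/(2*(p-2*c+n))
    dy=sub(r[y-1,x],r[y,x],r[y+1,x]); dx=sub(r[y,x-1],r[y,x],r[y,x+1])
    return round(x+dx+300-346,2),round(y+dy+170-195,2),round(m,3)
def look(n,wr=False):
    s=telemetry.state();print(s['time_s'],s['qpos'].round(1),s['torque'].round(2),s['force'].round(1),s['ee_pos'].round(1),s['ee_rot'].round(1))
    g=shot('side','s%d'%n); cv2.imwrite('pics/c%d.png'%n,cv2.resize(g['color'][155:285,220:410],None,fx=4,fy=4,interpolation=cv2.INTER_CUBIC))
    if wr: shot('wrist','w%d'%n)
    print(pt('s%d'%n))
E
python3 -c "
from h import *
print(pt('s3'),pt('s5'),pt('s6'),pt('s7'));look(9)"
```

```text
(np.float32(0.0), np.float32(0.35), 0.968) (np.float32(0.01), np.float32(0.36), 0.967) (np.float32(0.01), np.float32(-0.14), 0.963) (np.float32(0.02), np.float32(-0.17), 0.972)
11.425 [-13.6  22.8  97.4   0.3  59.1  13.1] [-0.21 -0.27  0.45] [ 4.2 -1.3 -5.3] [ 568.4 -123.6  118.9] [179.3  -0.5  63.2]
(np.float32(0.0), np.float32(0.36), 0.967)
```

View pics/c9.png

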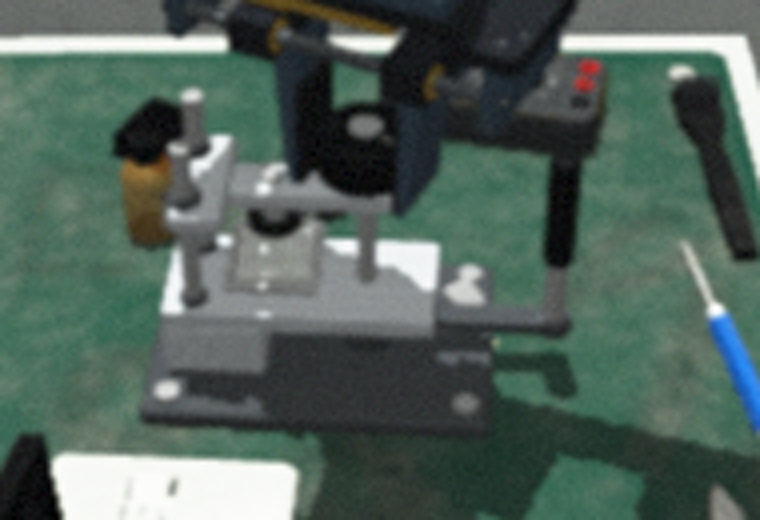

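Request:
drive_tool --moves '[{"claw":1,"dx":0,"dy":0,"dz":0.02,"yaw":1},{"claw":1,"dx":0,"dy":0,"dz":0.02,"yaw":1},{"claw":1,"dx":0,"dy":0,"dz":0,"yaw":0}]'

```text
time_s: 11.85
ee_pos: [569.5, -124.4, 118.3]
ee_rot: [179.4, -0.7, 46.2]
force: [2.6, 0.1, -3.7]
gripper_width: 47.3
```

```bash
python3 -c "
from h import *
look(10)"
```

```text
11.85 [-13.6  22.9  97.4   0.3  58.9  30. ] [ 0.24 -0.02 -0.46] [ 2.6  0.1 -3.7] [ 569.5 -124.4  118.3] [179.4  -0.7  46.2]
(np.float32(0.01), np.float32(0.34), 0.967)
```

Request:
drive_tool --moves '[{"claw":1,"dx":0,"dy":0,"dz":0.02,"yaw":1},{"claw":1,"dx":0,"dy":0,"dz":0.02,"yaw":1},{"claw":1,"dx":0,"dy":0,"dz":0,"yaw":0}]'

```text
time_s: 12.28
ee_pos: [570.2, -125.3, 117.6]
ee_rot: [179.5, -0.9, 29.5]
force: [2.8, 0.1, -4.4]
gripper_width: 47.0
```

```bash
python3 -c "
from h import *
look(11)"
```

```text
12.275 [-13.7  22.9  97.4   0.3  58.7  46.7] [ 0.2  -0.13 -0.42] [ 2.8  0.1 -4.4] [ 570.2 -125.3  117.6] [179.5  -0.9  29.5]
(np.float32(0.0), np.float32(0.35), 0.967)
```

View pics/c11.png

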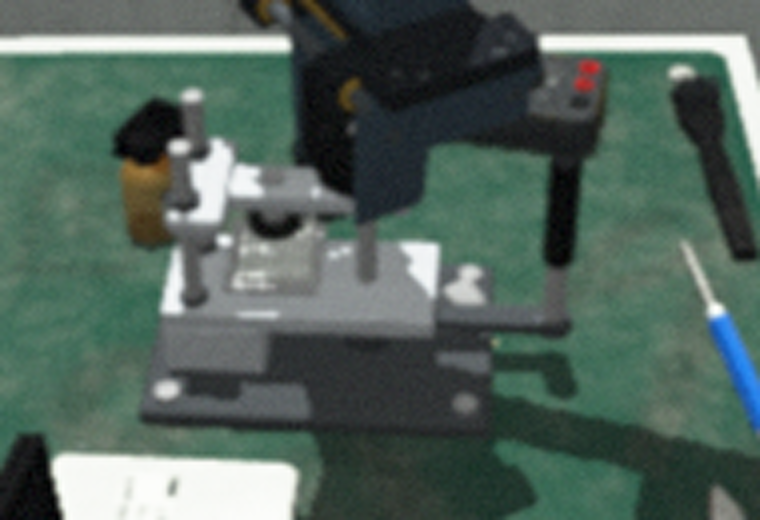

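Request:
drive_tool --moves '[{"claw":1,"dx":-0.08,"dy":0,"dz":0.02,"yaw":1},{"claw":1,"dx":-0.08,"dy":0,"dz":0.02,"yaw":1},{"claw":1,"dx":0,"dy":0,"dz":0,"yaw":0}]'

```text
time_s: 12.7
ee_pos: [570.8, -126.4, 117.0]
ee_rot: [179.7, -1.5, 12.6]
force: [1.2, -1.1, -4.0]
gripper_width: 46.9
```

```bash
python3 -c "
from h import *
look(12)"
```

```text
12.7 [-13.8  22.8  97.7   0.4  58.   63.4] [-0.16  0.03 -0.42] [ 1.2 -1.1 -4. ] [ 570.8 -126.4  117. ] [179.7  -1.5  12.6]
(np.float32(0.01), np.float32(0.37), 0.968)
```

Request:
drive_tool --moves '[{"claw":1,"dx":-0.05,"dy":0,"dz":0.02,"yaw":1},{"claw":1,"dx":0,"dy":0,"dz":0.02,"yaw":1},{"claw":1,"dx":0,"dy":0,"dz":0,"yaw":0}]'

```text
time_s: 13.12
ee_pos: [570.8, -127.7, 116.4]
ee_rot: [179.9, -1.7, -4.3]
force: [2.9, 0.2, -5.2]
gripper_width: 46.8
```

```bash
python3 -c "
from h import *
look(13,True)"
```

```text
13.125 [-13.9  22.8  97.8   0.2  57.7  80.3] [-0.27 -0.24 -0.42] [ 2.9  0.2 -5.2] [ 570.8 -127.7  116.4] [179.9  -1.7  -4.3]
(np.float32(0.01), np.float32(0.39), 0.964)
```

View pics/c13.png

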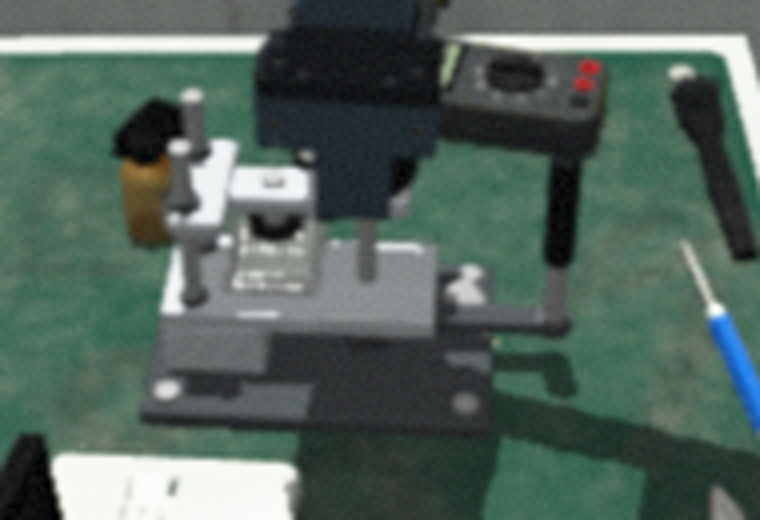

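View pics/w13.png

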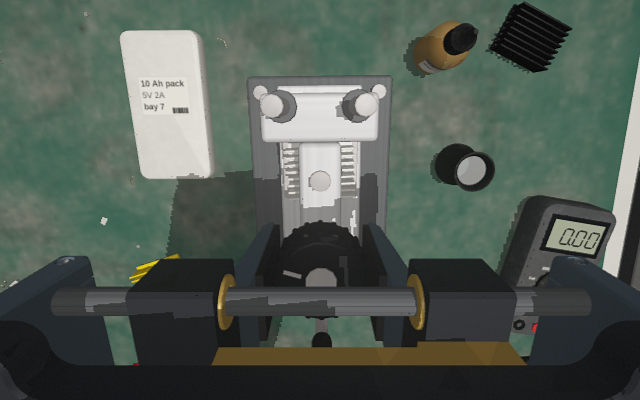

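Request:
drive_tool --moves '[{"claw":1,"dx":-0.05,"dy":0,"dz":0.02,"yaw":1},{"claw":1,"dx":-0.05,"dy":0,"dz":0.02,"yaw":1},{"claw":1,"dx":0,"dy":0,"dz":0,"yaw":0}]'

```text
time_s: 13.6
ee_pos: [570.6, -128.9, 115.9]
ee_rot: [-179.7, -1.9, -21.3]
force: [2.9, -0.5, -5.3]
gripper_width: 47.3
```

```bash
python3 -c "
from h import *
look(14)"
```

```text
13.6 [-13.9  22.7  98.1   0.1  57.3  97.3] [-0.3  -0.15 -0.35] [ 2.9 -0.5 -5.3] [ 570.6 -128.9  115.9] [-179.7   -1.9  -21.3]
(np.float32(-0.03), np.float32(0.68), 0.963)
```

Request:
drive_tool --moves '[{"claw":1,"dx":-0.05,"dy":0,"dz":0.02,"yaw":1},{"claw":1,"dx":-0.05,"dy":0,"dz":0.02,"yaw":1},{"claw":1,"dx":0,"dy":0,"dz":0,"yaw":0}]'

```text
time_s: 14.02
ee_pos: [570.0, -129.9, 115.3]
ee_rot: [-179.3, -2.0, -38.2]
force: [4.0, 0.6, -6.1]
gripper_width: 46.8
```

```bash
python3 -c "
from h import *
look(15)"
```

```text
14.025 [-13.9  22.6  98.3  -0.2  56.9 114.5] [-0.27 -0.08 -0.43] [ 4.   0.6 -6.1] [ 570.  -129.9  115.3] [-179.3   -2.   -38.2]
(np.float32(-0.11), np.float32(3.34), 0.943)
```

View pics/c15.png

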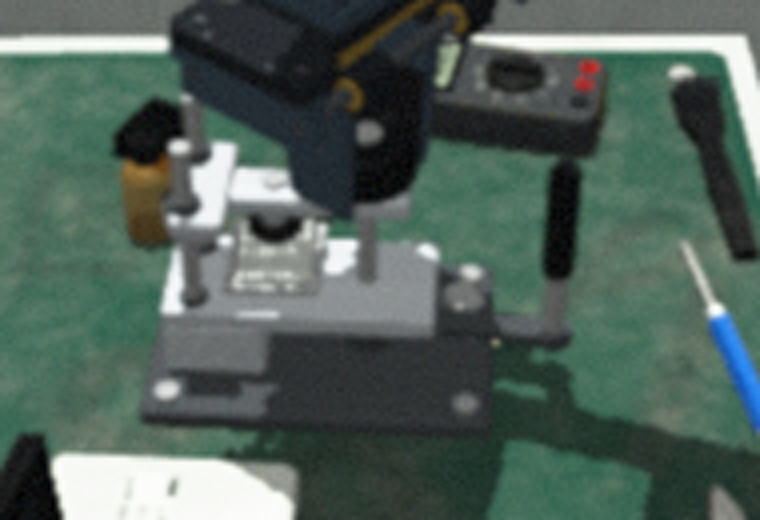

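```bash
python3 -c "
from h import *
g=ld('s15')
for z in (50,):
  for th in np.arange(1.0,1.36,.04): print(round(th,2),proj(g,(*at(th,93.5),z))-proj(g,(*at(1.305,93.5),z)))
cv2.imwrite('pics/x.png',g['color'])"
```

```text
1.0 [-1.9  9.6]
1.04 [-1.4  8.3]
1.08 [-0.9  7.1]
1.12 [-0.6  5.8]
1.16 [-0.3  4.5]
1.2 [-0.1  3.3]
1.24 [0. 2.]
1.28 [0.  0.8]
1.32 [ 0.  -0.5]
1.36 [-0.1 -1.7]
```

```bash
python3 -c "
from h import *
post('w1',320,222)
post('w3',394,104)"
```

```text
post [543.2 -33.9 135. ] [2.7000e-02 9.4908e+01]
post [ 471.5 -122.5  135. ] [ 1.324 93.845]
```

Request:
drive_tool --moves '[{"claw":1,"dx":-0.05,"dy":0,"dz":0.02,"yaw":0.8},{"claw":1,"dx":0,"dy":0,"dz":0.01,"yaw":0.7},{"claw":1,"dx":0,"dy":0,"dz":0,"yaw":0}]'

```text
time_s: 14.45
ee_pos: [569.3, -130.5, 114.8]
ee_rot: [-179.0, -1.9, -50.8]
force: [5.2, -0.7, -5.4]
gripper_width: 46.9
```

```bash
python3 -c "
from h import *
look(16)"
```

```text
14.45 [-13.8  22.6  98.5  -0.4  56.8 127.2] [-0.42 -0.02 -0.32] [ 5.2 -0.7 -5.4] [ 569.3 -130.5  114.8] [-179.    -1.9  -50.8]
(np.float32(-0.43), np.float32(4.67), 0.909)
```

The lever was pushed back to about 1.13–1.16 rad. Subtracting about 0.11 rad for the 1 N post friction puts the bite near 1.02–1.05 rad, which is on target. I'll let go of the nut and go to the post.

Request:
drive_tool --moves '[{"claw":-1,"dx":0,"dy":0,"dz":0,"yaw":0},{"claw":-1,"dx":0,"dy":0,"dz":0,"yaw":0},{"claw":-1,"dx":0,"dy":0,"dz":0,"yaw":0},{"claw":-1,"dx":0,"dy":0,"dz":-1,"yaw":0},{"claw":-1,"dx":0,"dy":0,"dz":-1,"yaw":-0.5}]'

```text
time_s: 15.12
ee_pos: [565.2, -128.7, 156.0]
ee_rot: [-179.2, -1.7, -46.2]
force: [0.5, -0.1, 0.6]
gripper_width: 90.7
```

```bash
python3 -c "
from h import *
print(at(1.165,94.5)); look(17,True)
plan(*at(1.165,94.5),172,-11,8)"
```

```text
[ 472.64824442 -107.60155416]
15.125 [-13.8  20.2  95.6  -0.3  62.4 122.5] [0.08 0.03 0.03] [ 0.5 -0.1  0.6] [ 565.2 -128.7  156. ] [-179.2   -1.7  -46.2]
(np.float32(-0.38), np.float32(4.35), 0.926)
dx -1.00 dy 0.66 dz -0.18 yaw -1.00
dx -1.00 dy 0.46 dz -0.16 yaw -1.00
dx -1.00 dy 0.29 dz -0.15 yaw -1.00
dx -1.00 dy 0.14 dz -0.15 yaw -1.00
dx -0.48 dy -0.01 dz -0.07 yaw -0.11
dx 0.00 dy 0.00 dz -0.00 yaw -0.00
dx 0.00 dy 0.00 dz -0.00 yaw -0.00
dx 0.00 dy 0.00 dz -0.00 yaw -0.00
end [ 472.6 -107.5  171.9] -11.0
```

View pics/c17.png

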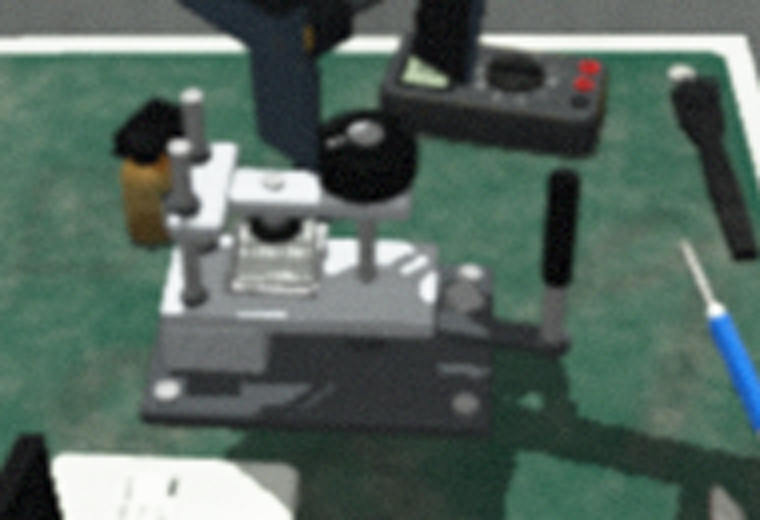

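Request:
drive_tool --moves '[{"claw":-1,"dx":-0.3,"dy":0.2,"dz":-0.7,"yaw":-0.9},{"claw":-1,"dx":-1,"dy":0.45,"dz":0,"yaw":-0.9},{"claw":-1,"dx":-1,"dy":0.3,"dz":0,"yaw":-0.9},{"claw":-1,"dx":-1,"dy":0.2,"dz":0,"yaw":-0.9},{"claw":-1,"dx":-1,"dy":0.1,"dz":0,"yaw":-0.3}]'

```text
time_s: 15.85
ee_pos: [474.5, -108.8, 165.5]
ee_rot: [179.7, -1.9, -12.0]
force: [-0.8, 0.6, -0.2]
gripper_width: 91.4
```

```bash
python3 -c "
from h import *
plan(472.6,-107.6,168,-11,3);plan(472.6,-107.6,105,-11,6);g=shot('wrist','w18');print(proj(g,(472.6,-107.6,135)))"
```

```text
dx -0.10 dy -0.04 dz -0.12 yaw -0.12
dx -0.00 dy -0.00 dz -0.00 yaw -0.00
dx -0.00 dy -0.00 dz -0.00 yaw -0.00
end [ 472.7 -107.6  167.9] -11.0
dx -0.03 dy -0.01 dz 1.00 yaw -0.12
dx -0.04 dy -0.02 dz 1.00 yaw -0.00
dx -0.03 dy -0.01 dz 1.00 yaw -0.00
dx -0.00 dy -0.00 dz 0.03 yaw -0.00
dx -0.00 dy -0.00 dz -0.00 yaw -0.00
dx -0.00 dy -0.00 dz -0.00 yaw -0.00
end [ 472.7 -107.7  104.9] -11.0
[318.3 234.4]
```

View pics/w18.png

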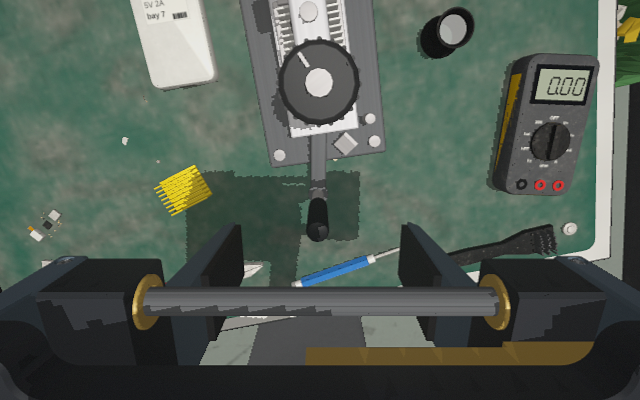

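Request:
drive_tool --grip_force 30 --moves '[{"claw":-1,"dx":-0.05,"dy":-0.02,"dz":1,"yaw":-0.1},{"claw":-1,"dx":-0.05,"dy":-0.02,"dz":1,"yaw":0},{"claw":0,"dx":0,"dy":0,"dz":1,"yaw":0},{"claw":1,"dx":0,"dy":0,"dz":0.1,"yaw":0},{"claw":1,"dx":0,"dy":0,"dz":0,"yaw":0}]'

```text
time_s: 16.52
ee_pos: [471.7, -107.7, 100.8]
ee_rot: [179.7, -1.7, -11.5]
force: [0.9, -0.3, -0.4]
gripper_width: 64.0
```

Request:
drive_tool --moves '[{"claw":1,"dx":0,"dy":0,"dz":0,"yaw":0},{"claw":1,"dx":0,"dy":0,"dz":0,"yaw":0},{"claw":1,"dx":0,"dy":0,"dz":0,"yaw":0},{"claw":1,"dx":0,"dy":0,"dz":0,"yaw":0},{"claw":1,"dx":0,"dy":0,"dz":0,"yaw":0}]'

```text
time_s: 17.15
ee_pos: [473.1, -107.7, 102.7]
ee_rot: [179.8, -1.9, -11.6]
force: [-0.1, 1.0, -1.4]
gripper_width: 15.5
```

```bash
python3 -c "
from h import *
look(19)
swing(2.06,12,35,94)"
```

```text
17.15 [-14.1  15.4 111.9  -0.2  50.8  87.6] [ 0.32 -0.01  0.  ] [-0.1  1.  -1.4] [ 473.1 -107.7  102.7] [179.8  -1.9 -11.6]
(np.float32(-0.42), np.float32(4.52), 0.585)
now 17.2 1.1650584753599946 94.04289163024261 -11.568886056132888
0 dx 0.02 dy 0.35 yaw -0.45
1 dx 0.02 dy 0.35 yaw -0.45
2 dx 0.02 dy 0.35 yaw -0.45
3 dx 0.02 dy 0.35 yaw -0.45
4 dx 0.02 dy 0.35 yaw -0.45
5 dx 0.03 dy 0.35 yaw -0.45
6 dx 0.03 dy 0.35 yaw -0.45
7 dx 0.03 dy 0.35 yaw -0.45
8 dx 0.03 dy 0.35 yaw -0.45
9 dx 0.04 dy 0.35 yaw -0.45
10 dx 0.04 dy 0.35 yaw -0.45
11 dx 0.04 dy 0.35 yaw -0.45
```

Request:
drive_tool --moves '[{"claw":1,"dx":0.02,"dy":0.38,"dz":0,"yaw":-0.45},{"claw":1,"dx":0.02,"dy":0.38,"dz":0,"yaw":-0.45},{"claw":1,"dx":0.02,"dy":0.38,"dz":0,"yaw":-0.45},{"claw":1,"dx":0.02,"dy":0.38,"dz":0,"yaw":-0.45}]'

```text
time_s: 17.7
ee_pos: [471.2, -133.8, 102.7]
ee_rot: [179.8, -1.8, 4.2]
force: [0.1, 6.0, 1.8]
gripper_width: 15.8
```

```bash
python3 -c "
from h import *
s=telemetry.state();print(s['force'])
swing(2.06,8,35,94)"
```

```text
[0.05072679 6.03709055 1.80682182]
now 17.7 1.4440447724019736 94.38232506815882 4.224542762728818
0 dx 0.04 dy 0.36 yaw -0.45
1 dx 0.02 dy 0.36 yaw -0.45
2 dx 0.02 dy 0.36 yaw -0.45
3 dx 0.03 dy 0.36 yaw -0.45
4 dx 0.03 dy 0.36 yaw -0.45
5 dx 0.03 dy 0.36 yaw -0.45
6 dx 0.04 dy 0.36 yaw -0.45
7 dx 0.04 dy 0.36 yaw -0.45
```

Request:
drive_tool --moves '[{"claw":1,"dx":0.03,"dy":0.4,"dz":0,"yaw":-0.45},{"claw":1,"dx":0.03,"dy":0.4,"dz":0,"yaw":-0.45},{"claw":1,"dx":0.03,"dy":0.1,"dz":0,"yaw":0},{"claw":1,"dx":0.0,"dy":0.0,"dz":0,"yaw":0}]'

```text
time_s: 18.2
ee_pos: [473.0, -146.9, 102.8]
ee_rot: [-179.8, -1.6, 12.0]
force: [-0.0, 4.0, 0.9]
gripper_width: 15.3
```

```bash
python3 -c "
from h import *
s=telemetry.state();print(s['force'],lev(s['ee_pos']))
swing(2.06,6,35,94)"
```

```text
[-0.04453091  4.04436616  0.85195863] (np.float64(1.583745527107142), np.float64(94.56420944072511))
now 18.2 1.583745527107142 94.56420944072511 11.958974157152094
0 dx 0.05 dy 0.37 yaw -0.45
1 dx 0.02 dy 0.37 yaw -0.45
2 dx 0.03 dy 0.37 yaw -0.45
3 dx 0.03 dy 0.37 yaw -0.45
4 dx 0.04 dy 0.37 yaw -0.45
5 dx 0.04 dy 0.37 yaw -0.45
```

Request:
drive_tool --moves '[{"claw":1,"dx":0.03,"dy":0.45,"dz":0,"yaw":-0.45},{"claw":1,"dx":0.03,"dy":0.45,"dz":0,"yaw":-0.45},{"claw":1,"dx":0.03,"dy":0.45,"dz":0,"yaw":-0.45},{"claw":1,"dx":0.03,"dy":0.45,"dz":0,"yaw":-0.45}]'

```text
time_s: 18.7
ee_pos: [482.1, -172.3, 102.6]
ee_rot: [-179.2, -1.5, 27.7]
force: [-3.6, 10.0, 6.5]
gripper_width: 15.3
```

```bash
python3 -c "
from h import *
s=telemetry.state();print(s['force'],lev(s['ee_pos']))
swing(2.08,3,35,94)"
```

```text
[-3.55405031 10.01635334  6.47665147] (np.float64(1.868972651488774), np.float64(95.08912814884484))
now 18.7 1.868972651488774 95.08912814884484 27.710083470563298
0 dx 0.07 dy 0.33 yaw -0.28
1 dx 0.03 dy 0.33 yaw -0.28
2 dx 0.04 dy 0.33 yaw -0.28
```

Request:
drive_tool --moves '[{"claw":1,"dx":0.04,"dy":0.45,"dz":0,"yaw":-0.3},{"claw":1,"dx":0.04,"dy":0.4,"dz":0,"yaw":-0.3},{"claw":1,"dx":0.04,"dy":0.3,"dz":0,"yaw":-0.2}]'

```text
time_s: 19.08
ee_pos: [489.2, -183.9, 102.5]
ee_rot: [-178.3, -1.4, 34.8]
force: [-6.9, 8.7, 7.7]
gripper_width: 15.6
```

```bash
python3 -c "
from h import *
s=telemetry.state();print(s['force'],lev(s['ee_pos']))
g=look(20)
"
```

```text
[-6.85632072  8.74854074  7.71576238] (np.float64(2.011284417924377), np.float64(95.50351597441491))
19.075 [-23.2  19.7 105.3   2.5  55.8  30.6] [1.1  0.52 0.2 ] [-6.9  8.7  7.7] [ 489.2 -183.9  102.5] [-178.3   -1.4   34.8]
(np.float32(-11.67), np.float32(-19.73), 0.463)
```

View pics/c20.png

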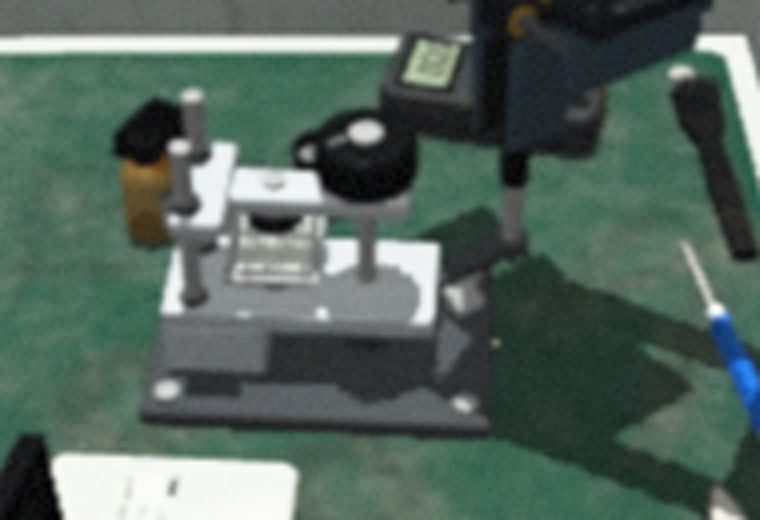

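Request:
drive_tool --moves '[{"claw":1,"dx":0.04,"dy":0.4,"dz":0,"yaw":-0.1},{"claw":1,"dx":0.04,"dy":0.4,"dz":0,"yaw":-0.1}]'

```text
time_s: 19.38
ee_pos: [491.9, -188.4, 102.0]
ee_rot: [-177.0, -1.1, 36.5]
force: [-14.4, 20.1, 16.5]
gripper_width: 15.9
```

```bash
python3 -c "
from h import *
s=telemetry.state();print(s['force'],lev(s['ee_pos']))
"
```

```text
[-14.42379592  20.13222314  16.51273351] (np.float64(2.065950875785814), np.float64(96.21822242534722))
```

Request:
drive_tool --moves '[{"claw":1,"dx":0,"dy":-0.15,"dz":0,"yaw":0},{"claw":1,"dx":0,"dy":-0.15,"dz":0,"yaw":0},{"claw":1,"dx":0,"dy":-0.1,"dz":0,"yaw":0}]'

```text
time_s: 19.75
ee_pos: [485.8, -180.7, 102.5]
ee_rot: [-176.9, -1.0, 36.4]
force: [1.5, -3.3, -3.8]
gripper_width: 15.6
```

```bash
python3 -c "
from h import *
s=telemetry.state();print(s['force'],lev(s['ee_pos']))
"
```

```text
[ 1.46152238 -3.28592404 -3.83540091] (np.float64(1.9644147965301642), np.float64(96.356717174157))
```

The force on the tool has reversed, so the catch is holding at about 1.96 rad. I'll release and rise.

Request:
drive_tool --moves '[{"claw":-1,"dx":0,"dy":0,"dz":0,"yaw":0},{"claw":-1,"dx":0,"dy":0,"dz":0,"yaw":0},{"claw":-1,"dx":0,"dy":0,"dz":0,"yaw":0},{"claw":-1,"dx":0,"dy":0,"dz":-1,"yaw":0},{"claw":-1,"dx":0,"dy":0,"dz":-1,"yaw":0}]'

```text
time_s: 20.38
ee_pos: [486.0, -183.5, 141.6]
ee_rot: [-176.7, -0.9, 36.4]
force: [0.2, -0.2, 0.7]
gripper_width: 62.9
```

Request:
drive_tool --moves '[{"claw":-1,"dx":0,"dy":0,"dz":-1,"yaw":0},{"claw":-1,"dx":0,"dy":0,"dz":-1,"yaw":0},{"claw":-1,"dx":0,"dy":0,"dz":-1,"yaw":0},{"claw":-1,"dx":-0.5,"dy":0,"dz":-0.5,"yaw":0},{"claw":-1,"dx":0,"dy":0,"dz":0,"yaw":0}]'

```text
time_s: 21.0
ee_pos: [479.4, -194.6, 214.4]
ee_rot: [-176.8, -0.9, 36.4]
force: [0.5, -0.3, 0.2]
gripper_width: 91.1
```

```bash
python3 -c "
from h import *
look(21,True)
"
```

```text
21.0 [-24.9  14.3  95.4   2.4  72.6  28. ] [-0.07 -0.01 -0.03] [ 0.5 -0.3  0.2] [ 479.4 -194.6  214.4] [-176.8   -0.9   36.4]
(np.float32(-10.07), np.float32(-20.54), 0.649)
```

View pics/c21.png

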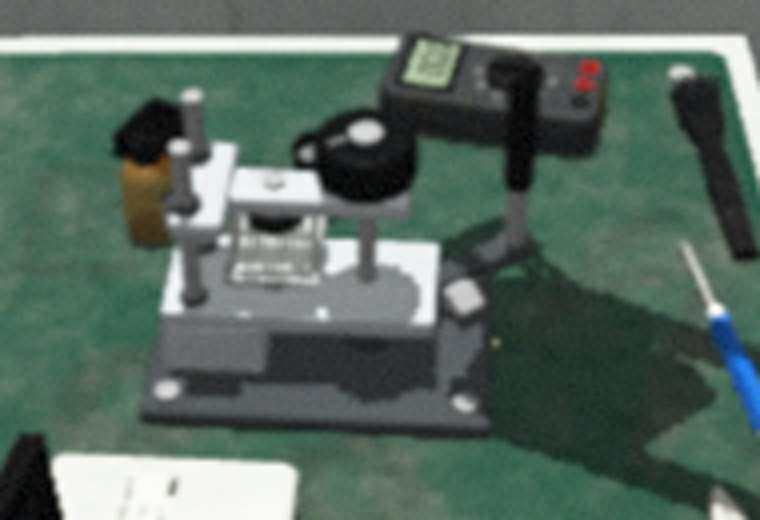

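View pics/w21.png

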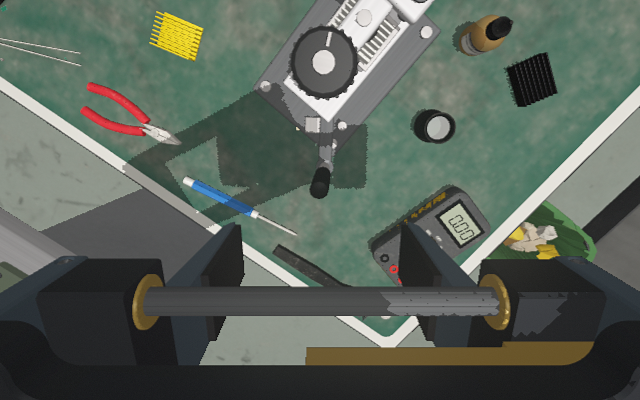

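```bash
python3 -c "
from h import *
post('w21',321,188)
s=telemetry.state();print(s['force'],s['gripper_width'])
print(job.job_done())"
```

```text
post [ 490.8 -181.4  135. ] [ 2.001 92.74 ]
[0.44165736 0.06002933 0.05273299] 91.26208514405933
the job is handed in; nothing more can be done
None
```

The heat sink is clamped, the lever is held closed by its catch, and the job is handed in at about 21 s of the 72 s allowed. No verdict came back.

- **Setting the nut:** I swung the open lever to about 1.3 rad and turned the nut clockwise about 4.5 rad. I stopped once the biting foot had pushed the lever back to about 1.13–1.16 rad. Allowing for the 1 N friction at the post, the bite starts at roughly 1.02–1.05 rad.
- **Closing the lever:** I gripped the post and swung the lever to its stop, at about 2.05 rad, then eased back. The force on the tool reversed there, which means the catch was holding. Then I let go and rose clear.
- **Last checks:**
    - After letting go, the lever still stood closed at about 2.0 rad by the wrist view.
    - The heat sink was in place under the foot.
    - The bystanders in view showed no visible movement.
    - Tool force was near zero and the gripper was open and clear.
- **What disagreed:**
    - My lever angles probably read 0.03–0.05 rad high, because the open lever measured 0.03–0.05 rad instead of 0.
    - The resistance while moving at 1.44 rad was 6 N, which would put the bite nearer 0.9 rad. A reading with the lever held still at 1.58 rad gave 4 N, which agrees with about 1.03 rad. Both are inside the allowed 0.8–1.2 rad.
    - I could not measure the clamping force directly. From the bite angle I estimate about 105–110 N.

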